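# Raise a lamp polishing head one notch and clamp it

### The job

The polisher on the bench stand hangs just over the headlamp. Lift its carriage by the black handle until the pawl catches the next notch, the first one it meets and no higher, let it settle until the pawl carries it, and let go; only then push the red clamp lever fully down to lock it. Leave the lamps, the bottle and the screwdriver where they are, and take the arm off everything.

Things in the scene. Friction and masses are not known exactly. Their poses are not given: they have to be found in the camera images.
- stand: Bench stand bolted down: grey base 190 x 110 x 14 mm, aluminium column 40 x 40 mm, 390 mm tall. Origin on the column axis at bench level, z up. Its -x side (handle) looks roughly to the robot, the polisher arm points along +y, the clamp lever along -y. On the column's +x face is a steel strip with 3 notches (teeth) 30 mm apart, flat on top, ramped below; the strip's height differs each time.
- carriage (a joint): Lift of the blue carriage above its bottom stop, m: 0 to 0.14, starts at 0. With polisher, arm, handle, visor, pawl and lever it weighs 0.6 to 1 kg, plus 1 N of friction; it falls when let go unless the pawl stands on a notch. At which lift the first notch carries it is not measured: anywhere from 20 to 75 mm; the next is 30 mm higher, which is one notch too many, and the pawl will not let it back down.
- pawl_pivot (a point): Pin of the red sprung pawl on the carriage's +x side. As the carriage rises the pawl climbs a tooth's ramp for 15 mm: lifting takes about 4, growing to 8 N more. Then this extra force drops away as the pawl rides over the tooth's edge; some 8 mm further up it snaps in over the tooth. Lowered about 4 mm from there, the carriage stands on that tooth. Lowered sooner, it slides back down.
- handle_grip (a point): Best point to hold the black handle: mid height and thickness, 23 mm from its free end. The handle is a level bar 16 mm thick (stand y), 30 mm tall, 83 mm long, out along the stand's -x from the carriage, free all round. 100 mm above, a clear visor 90 mm wide (y) rises with it, covering all from straight above this point back to the carriage: come in slanting from the front, leaning 30 to 50 degrees.
- clamp_pivot (a point): Axis of the clamp lever on the carriage's -y side, parallel to the stand's x; rises with the carriage. It is 75 mm along the stand's +x and 47 mm along its -y from the handle_grip point, at the same height.
- clamp_knob (a point): Centre of the red ball, 22 mm in diameter, at the end of the red clamp lever (rod 10 mm thick), 90 mm from clamp_pivot. The lever swings in the stand's y-z plane, pointing along the stand's -y when down.
- clamp (a joint): Angle of the clamp lever above level, rad: 0 is fully down (closed, at a stop), at the start 0.55 to 0.85, at most 1.1. Stiff hinge that stays where it is left; about 2 to 3 N on the ball moves it. It can be pushed down with closed fingertips on the ball, following its arc.
- headlamp: Loose black headlamp with a clear lens, about 215 x 115 x 84 mm, 1.4 kg, lying on the bench 7 mm beneath the orange pad of the polisher. Origin under its middle. Leave it.
- polish: White bottle with orange cap, 56 mm in diameter, 150 mm tall, standing upright. Origin at its foot. Leave it.
- driver: Screwdriver with yellow handle, about 200 mm long, lying on the bench along its own x. Leave it.
- taillamp: Loose red tail lamp, 170 x 100 x 55 mm. Origin under its middle. Leave it.
Mind the look-alikes: they are no part of the job. Of the things like the polish, leave any that is brown, green or yellow; of the rest the larger one is meant.

How it is judged:
By the outcome, as a careful person would: the job done as asked, in the order asked, and still so for the second after the job is handed in, with the robot touching nothing.
It also fails if it takes over 61 s, if anything falls off the work surface, if the arm or the gripper's body presses on something with over 40 N, if the wrist force passes 120 N, or if a joint passes its speed limit or range.

### The arm

A 6-joint arm with a two-finger parallel gripper is mounted at the origin on the work surface. World frame = base frame: x ahead of the robot, y to its left, z up, the work surface at z = 0. Lengths are in mm, angles in rad, forces in N, time in s.
With the tool pointing down it reaches from about 275 to 750 mm from the base axis. Payload 10.2 kg.
Tool frame: the origin (TCP) lies midway between the tips of the shut fingers; the grasp point (between the pads) lies grasp_offset behind it (grasp_offset is the distance from the TCP to the grasp point, in mm); x points along the fingers, z is the direction in which the jaws open and shut, and the axes are right-handed (so a half turn about x gives the same grasp; the last joint's range is limited). The gripper opens to 85 mm and grips with 20 to 120 N. Pads are 22 mm wide; open, the fingers measure 114 mm over their backs; the gripper's body (76 mm by 85 mm) begins 54 mm behind the grasp point. The pads swing forward as they close: fully open they stand 13 mm farther back than shut.
Start: joints at [-1.325, 0.313, 1.498, -0, 1.331, -0.223], TCP at [237.192, -468.371, 231.294] pointing down, gripper open.
Joint ranges: [-2.94, 2.94], [-0.97, 2.17], [0.19, 2.56], [-1.23, 4.37], [0.02, 3.11], [-2.88, 2.88]. Speed limits (rad/s): [2.39, 2.39, 3.01, 3.14, 3.14, 3.14].

### API

Orientations are given as a unit quaternion [w, x, y, z].
In Python, from rig import sense, capture, calibration, finish_job, grasp_offset gives the robot as it stands.
- The arm moves only by the shell command python3 -m jog 'ROWS' [FORCE]. ROWS is JSON, a list of rows, each an object with "linear": the shift along the tool's x, y, z scaled (see below), a list of three; "rotation": the turn, a rotation vector about the tool's x, y, z scaled (see below), a list of three; "grip": the finger opening in mm, from 0 to 85.4. A call has 1 to 20 rows; each row is the pose to reach, as a shift and turn from the pose measured when the call began, along the tool's axes at that moment; what a row does not reach only later rows make up. The controller multiplies each number of a shift by 0.3 m and each number of a turn by 0.5 rad. A row lasts 1/12 s, in which the tool goes at most 41.7 mm and 7.16 degrees, less where a joint would pass 70% of its speed; a pose out of reach is approached as far as the arm can. A call with a number of a shift or a turn outside -1 to 1 is refused whole. A call with a gripper value outside its range is refused whole. The fingers move at their own pace and stop on an object; FORCE is the grip in N (left out, the last holds). Time passes only in rows, so rows that repeat a pose let the fingers close. It gives the time, the measured TCP pose, the force and the opening at its end, in the units of the state.
- sense(): the state, without advancing time (a new reading comes with each control period).
- capture(name): name is "scene" or "top" or "wrist"; returns (picture, depth): 480x640x3 uint8, red, green, blue; 480x640 float32, mm along the optical axis (not along the pixel's ray), 0 where there is no reading.
- calibration(name): a dict with "intrinsics" (3x3 intrinsics, pixels), "world_from_camera" (4x4, takes a point from camera to world coordinates). Camera axes: x right, y up, looking along -z (the intrinsics and any distortion apply to the point x, -y, -z); pixel columns grow to the right and rows downward; lengths in mm; the calibration is good to about 2 mm. A picture is of the moment at which its call begins: read the wrist's pose just before it. calibration takes no time and is no camera call; for the wrist camera it gives the pose at the moment of the call.
- finish_job(): hands the job in, once; it reports no verdict.
The state is a dict: "time_s": time; "joints": joint angles; "dq": joint speeds; "tau": joint torques, N m; "eef_pos": TCP position; "ee_rot": TCP orientation; "force": force on the tool from outside, world axes, zero at the start; "wrist_torque": the same for the moment, N m; "grip_width": opening from 0.0 (shut) to 1.0 (fully open).
Only numpy, scipy, OpenCV 4.12 (cv2) and the standard library are available. Lean on these libraries where they do the work, as an engineer would, in place of code of your own. Each camera call takes 0.05 s, during which the arm holds its last target.

## Working session

There is one attempt and no reset: what is moved stays moved. The work goes in short steps, Python scripts to look and compute and a shell command to move; the robot and the scene stay as the last step left them, time stands still between calls to the robot, and variables do not carry over. Pictures are saved under pics/ and viewed, and the job is handed in when it is done.

```bash
ls; mkdir -p pics; python3 - <<'E'
from rig import *
import cv2,numpy as np
print(sense(), grasp_offset)
for n in ["scene","top","wrist"]:
    c=calibration(n);p,d=capture(n)
    cv2.imwrite(f"pics/{n}0.png",p[:,:,::-1]);np.save(f"pics/{n}0d.npy",d)
    np.savez(f"pics/{n}0.npz",p=p,d=d,K=c["intrinsics"],T=c["world_from_camera"])
    print(n,np.round(c["intrinsics"],1).tolist(),np.round(c["world_from_camera"],3).tolist(),[k for k in c])
E
```

```text
pics
{'time_s': 0.0, 'joints': array([-1.32541532e+00,  3.13415341e-01,  1.49845462e+00,  3.82457766e-05,
        1.33097232e+00, -2.23375208e-01]), 'dq': array([-0.00046038,  0.00028591,  0.00056201, -0.00025518,  0.00055417,
        0.00103203]), 'tau': array([-3.48226768e-04, -4.12268865e+01, -2.59741598e+01, -1.73111512e-04,
        4.21758508e-03,  4.90697616e-06]), 'eef_pos': array([ 237.12869151, -468.10966353,  230.74620125]), 'ee_rot': array([ 0.6021401 ,  0.37053142,  0.60275339, -0.36989474]), 'force': array([0.59008557, 0.11252744, 0.33514324]), 'wrist_torque': array([-0.03802626,  0.01563937,  0.06846382]), 'grip_width': 0.999645953623447} 18.700000000000003
scene [[525.1, 0.0, 325.2], [0.0, 525.1, 238.4], [0.0, 0.0, 1.0]] [[-0.312, -0.643, 0.7, 1474.413], [0.95, -0.214, 0.226, 387.049], [0.005, 0.736, 0.677, 1034.7], [0.0, 0.0, 0.0, 1.0]] ['intrinsics', 'world_from_camera']
top [[443.8, 0.0, 323.5], [0.0, 443.8, 234.2], [0.0, 0.0, 1.0]] [[0.019, 0.991, -0.131, 398.613], [-1.0, 0.018, -0.007, 56.515], [-0.005, 0.131, 0.991, 1260.833], [0.0, 0.0, 0.0, 1.0]] ['intrinsics', 'world_from_camera']
wrist [[348.0, 0.0, 318.2], [0.0, 348.0, 238.9], [0.0, 0.0, 1.0]] [[0.452, 0.86, 0.237, 297.383], [-0.892, 0.437, 0.118, -438.699], [-0.002, -0.265, 0.964, 373.396], [0.0, 0.0, 0.0, 1.0]] ['intrinsics', 'world_from_camera']
```

View pics/scene0.png

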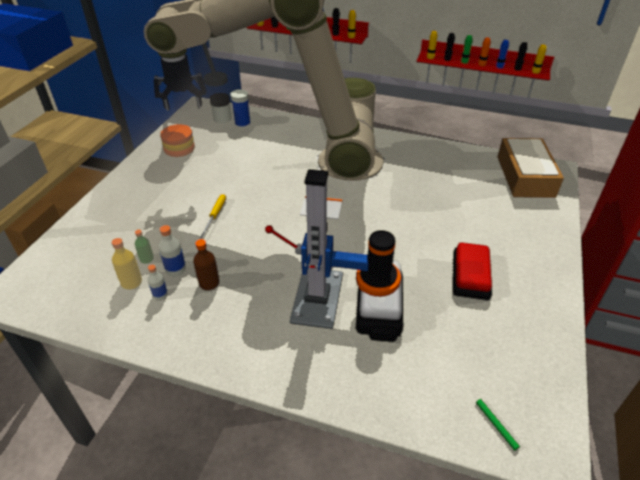

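View pics/top0.png

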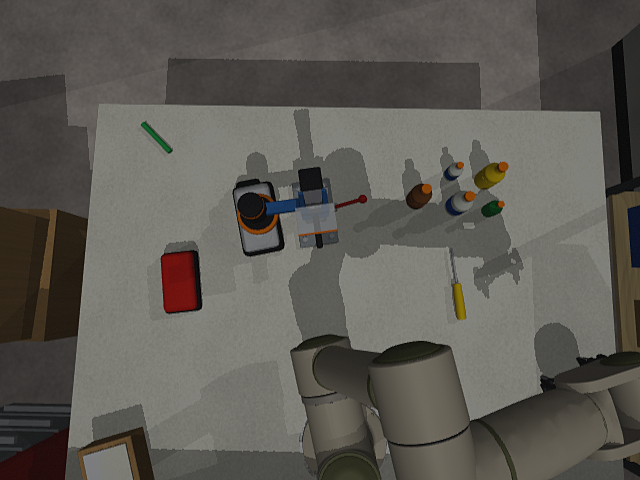

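View pics/wrist0.png

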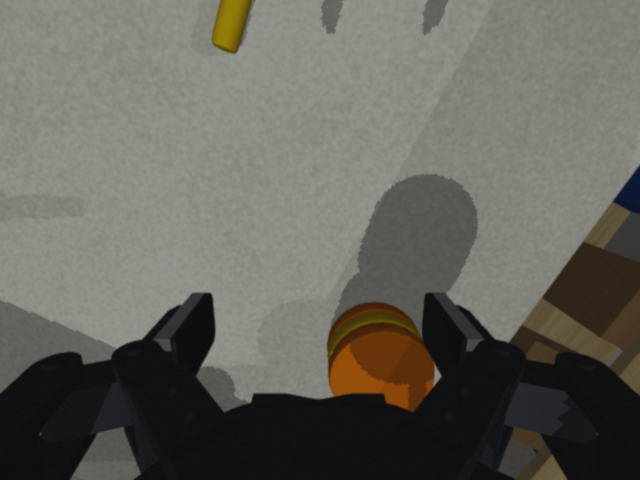

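The scene view shows the column at about (317,230), the knob at (268,229) and the polisher at (381,260). In the top view the knob is at (362,199), the column top at (311,180) and the handle end at (319,242). I'll zoom in next.

```bash
cat > h.py <<'E'
import numpy as np,cv2
def load(n):
    z=np.load(f"pics/{n}.npz");return z["p"],z["d"],z["K"],z["T"]
def ray(K,T,u,v):
    d=np.array([(u-K[0,2])/K[0,0],-(v-K[1,2])/K[1,1],-1.]);return T[:3,3],T[:3,:3]@d
def pt(K,T,d,u,v,z=None):
    o,r=ray(K,T,u,v);return o+r*(d[int(round(v)),int(round(u))] if z is None else z)
def onz(K,T,u,v,z):
    o,r=ray(K,T,u,v);return o+r*(z-o[2])/r[2]
def tri(a,b):
    (o1,r1),(o2,r2)=a,b
    A=np.stack([r1,-r2],1);s=np.linalg.lstsq(A,o2-o1,rcond=None)[0]
    p,q=o1+s[0]*r1,o2+s[1]*r2
    return (p+q)/2,np.linalg.norm(p-q)
def proj(K,T,P):
    c=T[:3,:3].T@(np.asarray(P)-T[:3,3]);return K[0,0]*c[0]/-c[2]+K[0,2],K[1,1]*-c[1]/-c[2]+K[1,2]
def red(p,box,lo=90):
    u0,v0,u1,v1=box
    q=p.astype(int);m=(q[...,0]>lo)&(q[...,1]<q[...,0]*.4)&(q[...,2]<q[...,0]*.4)
    k=np.zeros(m.shape,bool);k[v0:v1,u0:u1]=1
    return (m&k)
E
python3 - <<'E'
from h import *
p,d,K,T=load("top0");cv2.imwrite("pics/tz.png",cv2.resize(p[150:270,220:380,::-1],None,fx=5,fy=5,interpolation=cv2.INTER_CUBIC))
p2,d2,K2,T2=load("scene0");cv2.imwrite("pics/sz.png",cv2.resize(p2[160:350,250:420,::-1],None,fx=3.15,fy=3.15,interpolation=cv2.INTER_CUBIC))
m=red(p,(355,190,372,208),80);v,u=np.nonzero(m);print(u.min(),u.max(),v.min(),v.max(),len(u))
m2=red(p2,(258,220,275,236),80);v2,u2=np.nonzero(m2);print(u2.min(),u2.max(),v2.min(),v2.max(),len(u2))
E
```

```text
362 364 197 198 5
266 274 226 233 38
```

View pics/tz.png

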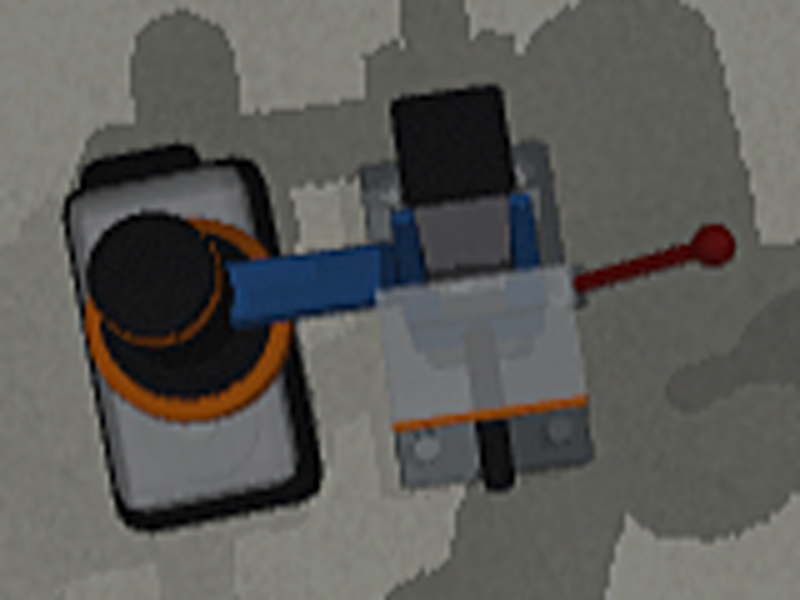

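View pics/sz.png

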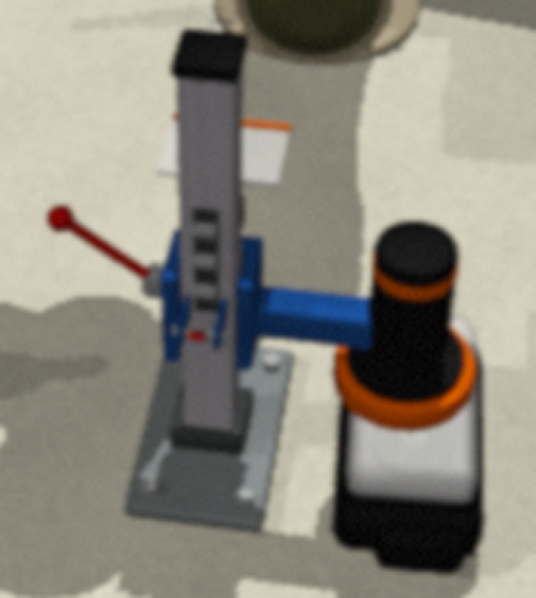

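```bash
python3 - <<'E'
from h import *
p,d,K,T=load("top0");p2,d2,K2,T2=load("scene0")
t=lambda u,v:(220+u/5-.4,150+v/5-.4); s=lambda u,v:(250+u/3.15-.34,160+v/3.15-.34)
kn,e=tri(ray(K,T,*t(714,245)),ray(K2,T2,*s(60,217)));print("knob",kn,e)
# column cap corners top at z~390 + cap
for q in [(392,100),(500,86),(515,192),(404,207)]: print("cap",onz(K,T,*t(*q),390),d[int(t(*q)[1]),int(t(*q)[0])])
u,v=t(452,145);print("cap depth pt",pt(K,T,d,u,v))
for q in [(403,488),(592,460)]: print("base",onz(K,T,*t(*q),14))
for q in [(393,430),(588,398)]: print("visor depth",pt(K,T,d,*t(*q)), onz(K,T,*t(*q),280))
for q in [(496,430),(497,460),(498,475)]: print("handle",pt(K,T,d,*t(*q)))
for q in [(600,280),(650,265),(700,250)]: print("lever",pt(K,T,d,*t(*q)))
for q in [(490,350),(430,320),(560,350)]: print("visor?",pt(K,T,d,*t(*q)))
for q in [(200,215),(205,245),(205,275),(197,336),(205,305)]: print("scene strip",pt(K2,T2,d2,*s(*q)))
for q in [(185,55),(210,50),(205,190)]: print("scene cap",pt(K2,T2,d2,*s(*q)))
E
```

```text
knob [626.96899336 -28.08098126 205.07935729] 0.3473525719205459
cap [644.33756485 116.99008584 390.        ] 1300.3959
cap [650.93451607  73.51060887 390.        ] 1298.9589
cap [607.25373363  66.5951408  390.        ] 899.4441
cap [600.29404638 110.99132678 390.        ] 1281.2263
cap depth pt [627.00015849  92.46708479 386.72022135]
base [525.25980724 130.84040483  14.        ]
base [543.17111294  24.38627967  14.        ]
visor depth [560.68411765 138.64758678  -5.66322989] [524.12826869 120.12226945 280.        ]
visor depth [ 5.80639033e+02  2.68445277e+01 -5.55267017e-01] [540.15312658  33.44378676 280.        ]
handle [540.34209663  76.36357526 160.80868207]
handle [524.93818293  75.50380294 163.62454389]
handle [517.68436425  74.88915822 161.39091037]
lever [615.97602687  25.7326095  168.79715268]
lever [620.91570081   1.58590764 184.120232  ]
lever [623.04849354 -21.00435959 211.56109684]
visor? [566.05324041  78.29754367 249.7882579 ]
visor? [579.03725816 106.1873086  252.90122598]
visor? [566.05703939  46.03030303 253.35863428]
scene strip [646.78834221  91.4259547  257.20293975]
scene strip [650.55371349  96.25050493 233.0100055 ]
scene strip [649.08551078  95.461158   201.76753992]
scene strip [693.92477648 104.67029458 184.649549  ]
scene strip [650.15147498  95.55760215 172.03460754]
scene cap [637.81083647  79.28809259 387.49383329]
scene cap [631.63685679  94.6670526  390.84615826]
scene cap [646.63411781  95.34253364 281.48937848]
```

```bash
cat >> h.py <<'E'
from scipy.spatial.transform import Rotation as Ro
def Rq(q): return Ro.from_quat([q[1],q[2],q[3],q[0]]) 
PSI=np.deg2rad(9.4)
XS=np.array([np.cos(PSI),np.sin(PSI),0]);YS=np.array([-np.sin(PSI),np.cos(PSI),0])
def tool(th,sgn,yaw=0,x=None):
    th=np.deg2rad(th)
    x=np.sin(th)*XS-np.array([0,0,np.cos(th)])
    z=sgn*YS;y=np.cross(z,x);return Ro.from_matrix(np.stack([x,y,z],1))
def plan(P,R):
    from rig import sense
    s=sense();C=Rq(s["ee_rot"]);
    l=C.inv().apply(np.asarray(P)-s["eef_pos"])/300
    r=(C.inv()*R).as_rotvec()/.5
    return np.round(l,3).tolist(),np.round(r,3).tolist()
def st():
    from rig import sense
    s=sense();C=Rq(s["ee_rot"]);print("t %.2f"%s["time_s"],"pos",np.round(s["eef_pos"],1),"F",np.round(s["force"],1),"M",np.round(s["wrist_torque"],2),"g %.3f"%s["grip_width"],"j",np.round(s["joints"],2));return s
E
python3 - <<'E'
from h import *
s=st();C=Rq(s["ee_rot"]);print(np.round(C.as_matrix(),3))
G=np.array([533.6,76.6,148])
for sg in (1,-1):
    R=tool(42,sg);x=R.as_matrix()[:,0]
    P=G+x*(18.7-130);print(P,plan(P,R))
E
```

```text
t 0.15 pos [ 237.2 -468.2  230.9] F [ 0.6 -0.4  0. ] M [ 0.02 -0.02  0.04] g 0.999 j [-1.33  0.31  1.5   0.    1.33 -0.22]
[[-0.     0.892  0.452]
 [ 0.001  0.452 -0.892]
 [-1.     0.    -0.001]]
[460.12579152  64.43642366 230.71201908] ([0.002, 1.465, -1.248], [-5.327, -2.045, -0.317])
[460.12579152  64.43642366 230.71201908] ([0.002, 1.465, -1.248], [0.581, -0.225, 1.454])
```

```bash
python3 -m jog '[{"linear":[-0.15,0.75,-0.65],"rotation":[0.29,-0.11,0.73],"grip":85},{"linear":[-0.15,0.75,-0.65],"rotation":[0.29,-0.11,0.73],"grip":85},{"linear":[-0.15,0.75,-0.65],"rotation":[0.29,-0.11,0.73],"grip":85},{"linear":[-0.15,0.75,-0.65],"rotation":[0.29,-0.11,0.73],"grip":85},{"linear":[-0.15,0.75,-0.65],"rotation":[0.29,-0.11,0.73],"grip":85},{"linear":[-0.15,0.75,-0.65],"rotation":[0.29,-0.11,0.73],"grip":85},{"linear":[-0.15,0.75,-0.65],"rotation":[0.29,-0.11,0.73],"grip":85},{"linear":[-0.15,0.75,-0.65],"rotation":[0.29,-0.11,0.73],"grip":85},{"linear":[-0.15,0.75,-0.65],"rotation":[0.29,-0.11,0.73],"grip":85},{"linear":[-0.15,0.75,-0.65],"rotation":[0.29,-0.11,0.73],"grip":85},{"linear":[-0.15,0.75,-0.65],"rotation":[0.29,-0.11,0.73],"grip":85}]' 40; python3 - <<'E'
from h import *
s=st()
G=np.array([533.6,76.6,148])
R=tool(42,-1);x=R.as_matrix()[:,0]
P=G+x*(18.7-150);print(P,plan(P,R))
E
```

```text
time_s: 1.07
eef_pos: [349.5, -193.6, 275.8]
ee_rot: [0.647, 0.506, 0.481, -0.307]
force: [-0.6, -0.4, 0.2]
grip_width: 0.994
t 1.07 pos [ 349.5 -193.6  275.8] F [-0.6 -0.4  0.2] M [-0.03  0.15 -0.01] g 0.994 j [-1.04 -0.14  1.93  0.37  1.27  0.11]
[446.92287895  62.25069566 245.57491559] ([0.283, 0.506, -0.712], [0.288, -0.115, 0.726])
```

```bash
python3 -m jog '[{"linear":[0.283,0.506,-0.712],"rotation":[0.288,-0.115,0.726],"grip":85},{"linear":[0.283,0.506,-0.712],"rotation":[0.288,-0.115,0.726],"grip":85},{"linear":[0.283,0.506,-0.712],"rotation":[0.288,-0.115,0.726],"grip":85},{"linear":[0.283,0.506,-0.712],"rotation":[0.288,-0.115,0.726],"grip":85},{"linear":[0.283,0.506,-0.712],"rotation":[0.288,-0.115,0.726],"grip":85},{"linear":[0.283,0.506,-0.712],"rotation":[0.288,-0.115,0.726],"grip":85},{"linear":[0.283,0.506,-0.712],"rotation":[0.288,-0.115,0.726],"grip":85},{"linear":[0.283,0.506,-0.712],"rotation":[0.288,-0.115,0.726],"grip":85},{"linear":[0.283,0.506,-0.712],"rotation":[0.288,-0.115,0.726],"grip":85},{"linear":[0.283,0.506,-0.712],"rotation":[0.288,-0.115,0.726],"grip":85},{"linear":[0.283,0.506,-0.712],"rotation":[0.288,-0.115,0.726],"grip":85}]'; python3 - <<'E'
from h import *
from rig import *
s=st()
for n in ["wrist","scene"]:
    c=calibration(n);p,d=capture(n)
    cv2.imwrite(f"pics/{n}1.png",p[:,:,::-1])
    np.savez(f"pics/{n}1.npz",p=p,d=d,K=c["intrinsics"],T=c["world_from_camera"])
    if n=="wrist":
        print(proj(c["intrinsics"],c["world_from_camera"],[533.6,76.6,148]),proj(c["intrinsics"],c["world_from_camera"],[511,73,163]))
E
```

```text
time_s: 1.98
eef_pos: [447.2, 60.8, 245.3]
ee_rot: [0.667, 0.621, 0.339, -0.235]
force: [-0.4, -1.8, 0.1]
grip_width: 0.996
t 1.98 pos [447.2  60.8 245.3] F [-0.4 -1.8  0.1] M [-0.08  0.28  0.05] g 0.996 j [-0.31 -0.21  2.2   0.6   0.57  0.68]
(np.float64(315.46626977806403), np.float64(228.93807810461553)) (np.float64(315.0640652174427), np.float64(246.59927099911238))
```

View pics/wrist1.png

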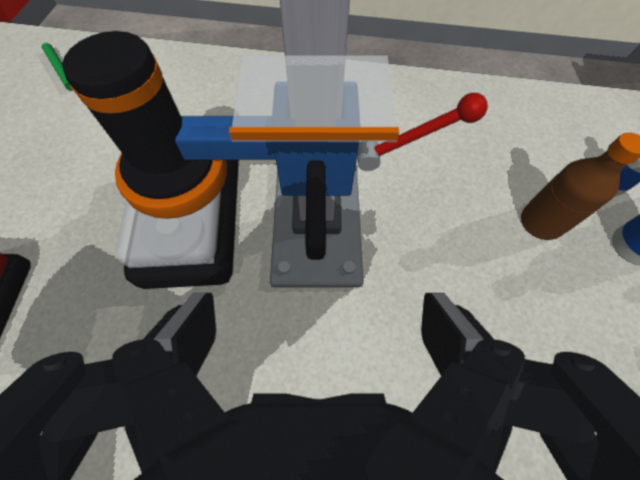

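View pics/scene1.png

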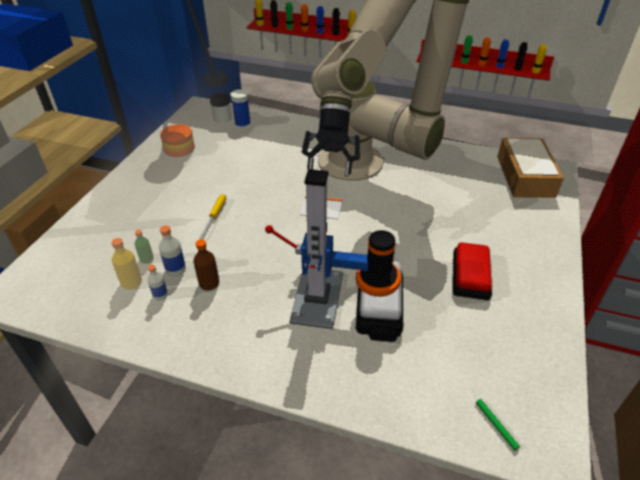

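The wrist view shows the handle centred at column 316, rows 160–258. The visor's orange edge is at row 133 and the knob at (472,107). Next I'll triangulate the handle and knob using this view.

```bash
python3 - <<'E'
from h import *
p,d,K,T=load("wrist1");pt0,d0,K0,T0=load("top0");p2,d2,K2,T2=load("scene1")
cv2.imwrite("pics/wz.png",cv2.resize(p[120:300,220:420,::-1],None,fx=4,fy=3.3,interpolation=cv2.INTER_CUBIC))
for v in (170,190,210,230,245,255): print(v,[np.round(pt(K,T,d,u,v),1).tolist() for u in (311,316,321)])
m=red(p,(455,90,490,125),90);v,u=np.nonzero(m);print(u.min(),u.max(),v.min(),v.max())
(cx,cy),r=cv2.minEnclosingCircle(np.stack([u,v],1).astype(np.float32));print(cx,cy,r)
w=ray(K,T,cx,cy)
print(tri(w,ray(K0,T0,362.4,198.6)),tri(w,ray(K2,T2,268.7,228.6)))
# handle outline
b=(p.sum(2)<100)
for v in (185,200,215,230,245,252): 
    uu=np.nonzero(b[v,290:345])[0]+290;print(v,uu.min(),uu.max())
print(tri(ray(K0,T0,319.4,247.4),ray(K,T,316,258)))
E
```

```text
170 [[578.8, 87.8, 164.4], [578.5, 83.5, 165.7], [579.9, 79.6, 164.8]]
190 [[558.9, 84.3, 164.9], [559.7, 80.4, 164.7], [560.2, 76.4, 164.9]]
210 [[540.9, 81.2, 164.2], [541.1, 77.3, 164.9], [541.5, 73.5, 165.3]]
230 [[523.6, 78.2, 164.3], [523.6, 74.4, 165.3], [524.5, 70.7, 164.8]]
245 [[512.0, 76.2, 162.5], [512.0, 72.5, 163.8], [513.3, 68.9, 162.4]]
255 [[510.8, 76.3, 146.9], [511.2, 72.4, 147.3], [512.5, 68.7, 145.9]]
455 486 93 120
469.5 109.0 18.200374603271484
(array([627.93846838, -28.39511762, 201.1515844 ]), np.float64(0.3523301891899402)) (array([625.68501618, -27.96559782, 203.43673831]), np.float64(1.267889699753582))
185 306 325
200 306 324
215 306 324
230 305 326
245 306 324
252 307 324
(array([513.45726754,  73.78246896, 135.84164059]), np.float64(1.7848980320626096))
```

View pics/wz.png

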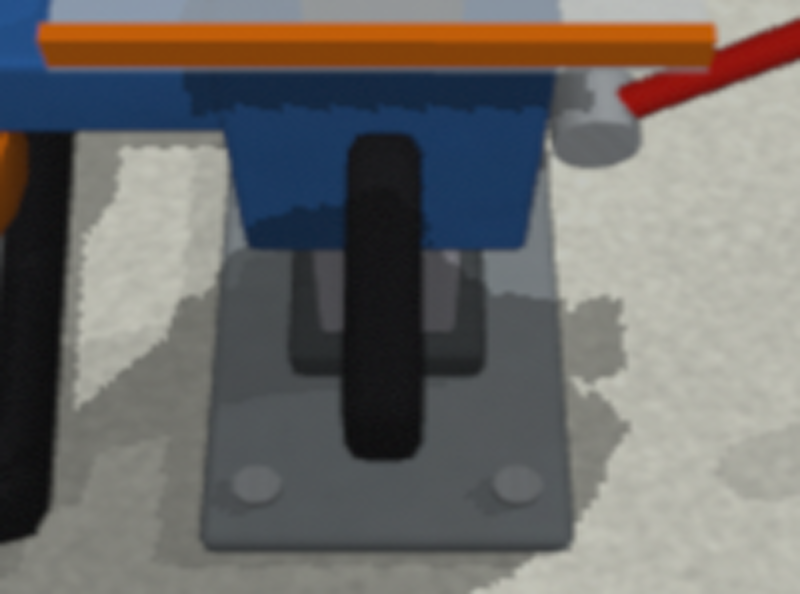

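```bash
python3 - <<'E'
from h import *
G=np.array([533.7,76.0,149.5]);R=tool(42,-1);x=R.as_matrix()[:,0]
print(plan(G+x*18.7,R),plan(G+x*(18.7-50),R))
E
```

```text
([0.496, 0.004, -0.004], [-0.004, 0.004, 0.0]) ([0.33, 0.004, -0.004], [-0.004, 0.004, 0.0])
```

```bash
python3 -m jog '[{"linear":[0.1,0.004,-0.004],"rotation":[0,0,0],"grip":85},{"linear":[0.2,0.004,-0.004],"rotation":[0,0,0],"grip":85},{"linear":[0.3,0.004,-0.004],"rotation":[0,0,0],"grip":85},{"linear":[0.4,0.004,-0.004],"rotation":[0,0,0],"grip":60},{"linear":[0.45,0.004,-0.004],"rotation":[0,0,0],"grip":50},{"linear":[0.496,0.004,-0.004],"rotation":[0,0,0],"grip":40},{"linear":[0.496,0.004,-0.004],"rotation":[0,0,0],"grip":40},{"linear":[0.496,0.004,-0.004],"rotation":[0,0,0],"grip":40},{"linear":[0.496,0.004,-0.004],"rotation":[0,0,0],"grip":40}]'; python3 - <<'E'
from h import *
from rig import *
s=st()
for n in ["wrist"]:
    c=calibration(n);p,d=capture(n)
    cv2.imwrite(f"pics/{n}2.png",p[:,:,::-1])
G=np.array([533.7,76.0,149.5]);R=tool(42,-1);x=R.as_matrix()[:,0]
print(plan(G+x*18.7,R))
E
```

```text
time_s: 2.83
eef_pos: [546.0, 77.1, 136.5]
ee_rot: [0.667, 0.621, 0.338, -0.235]
force: [0.1, -0.1, -0.6]
grip_width: 0.468
t 2.83 pos [546.   77.1 136.5] F [ 0.1 -0.1 -0.6] M [-0.01  0.32 -0.02] g 0.468 j [-0.18  0.23  2.1   1.14  0.25  0.19]
([0.003, -0.002, -0.002], [-0.005, 0.006, -0.003])
```

View pics/wrist2.png

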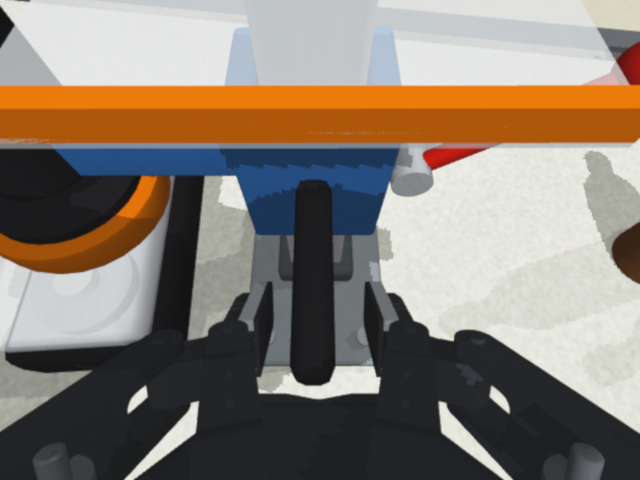

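```bash
python3 -m jog '[{"linear":[0.003,-0.002,-0.002],"rotation":[0,0,0],"grip":0},{"linear":[0.003,-0.002,-0.002],"rotation":[0,0,0],"grip":0},{"linear":[0.003,-0.002,-0.002],"rotation":[0,0,0],"grip":0},{"linear":[0.003,-0.002,-0.002],"rotation":[0,0,0],"grip":0},{"linear":[0.003,-0.002,-0.002],"rotation":[0,0,0],"grip":0},{"linear":[0.003,-0.002,-0.002],"rotation":[0,0,0],"grip":0}]' 70; python3 - <<'E'
from h import *
s=st();C=Rq(s["ee_rot"])
print(C.inv().apply([0,0,10])/300)
E
```

```text
time_s: 3.38
eef_pos: [545.6, 79.2, 136.6]
ee_rot: [0.667, 0.621, 0.339, -0.233]
force: [-6.6, 6.2, 9.1]
grip_width: 0.177
t 3.38 pos [545.6  79.2 136.6] F [-6.6  6.2  9.1] M [0.78 0.33 0.58] g 0.177 j [-0.18  0.23  2.1   1.15  0.25  0.18]
[-2.47162745e-02  2.23654853e-02 -4.42007140e-05]
```

```bash
python3 -m jog '[{"linear":[-0.0075,0.0067,0],"rotation":[0,0,0],"grip":0},{"linear":[-0.015,0.0134,0],"rotation":[0,0,0],"grip":0},{"linear":[-0.015,0.0134,0],"rotation":[0,0,0],"grip":0}]'; python3 -c "
from h import *
st()"; python3 -m jog '[{"linear":[-0.0062,0.0056,0],"rotation":[0,0,0],"grip":0},{"linear":[-0.0124,0.0112,0],"rotation":[0,0,0],"grip":0},{"linear":[-0.0124,0.0112,0],"rotation":[0,0,0],"grip":0}]'; python3 -c "
from h import *
s=st();C=Rq(s['ee_rot']);print(C.inv().apply([0,0,10])/300)"
```

```text
time_s: 3.63
eef_pos: [545.6, 79.2, 143.0]
ee_rot: [0.667, 0.621, 0.338, -0.233]
force: [8.0, 1.7, -8.0]
grip_width: 0.178
t 3.63 pos [545.6  79.2 143. ] F [ 8.   1.7 -8. ] M [-0.02  0.25 -0.16] g 0.178 j [-0.18  0.22  2.09  1.08  0.26  0.25]
time_s: 3.88
eef_pos: [545.6, 79.2, 148.3]
ee_rot: [0.667, 0.621, 0.338, -0.233]
force: [8.3, 1.6, -7.3]
grip_width: 0.175
t 3.88 pos [545.6  79.2 148.3] F [ 8.3  1.6 -7.3] M [ 0.04  0.21 -0.15] g 0.175 j [-0.18  0.21  2.09  1.03  0.26  0.3 ]
[-2.47037580e-02  2.23792988e-02 -4.93320604e-05]
```

```bash
python3 -m jog '[{"linear":[-0.0062,0.0056,0],"rotation":[0,0,0],"grip":0},{"linear":[-0.0124,0.0112,0],"rotation":[0,0,0],"grip":0},{"linear":[-0.0124,0.0112,0],"rotation":[0,0,0],"grip":0}]';  python3 -m jog '[{"linear":[-0.0062,0.0056,0],"rotation":[0,0,0],"grip":0},{"linear":[-0.0124,0.0112,0],"rotation":[0,0,0],"grip":0},{"linear":[-0.0124,0.0112,0],"rotation":[0,0,0],"grip":0}]'
```

```text
time_s: 4.13
eef_pos: [545.6, 79.2, 153.6]
ee_rot: [0.667, 0.622, 0.338, -0.233]
force: [7.8, 2.5, -8.1]
grip_width: 0.181
time_s: 4.38
eef_pos: [545.6, 79.2, 158.8]
ee_rot: [0.667, 0.622, 0.338, -0.233]
force: [8.4, 2.8, -7.9]
grip_width: 0.176
```

```bash
python3 - <<'E'
from h import *
from rig import *
c=calibration("scene");p,d=capture("scene")
cv2.imwrite("pics/sz3.png",cv2.resize(p[160:350,250:420,::-1],None,fx=3.15,fy=3.15,interpolation=cv2.INTER_CUBIC))
st()
E
```

```text
t 4.43 pos [545.6  79.2 158.7] F [ 8.1  2.5 -6.9] M [ 0.08  0.15 -0.07] g 0.179 j [-0.18  0.19  2.08  0.94  0.28  0.39]
```

View pics/sz3.png

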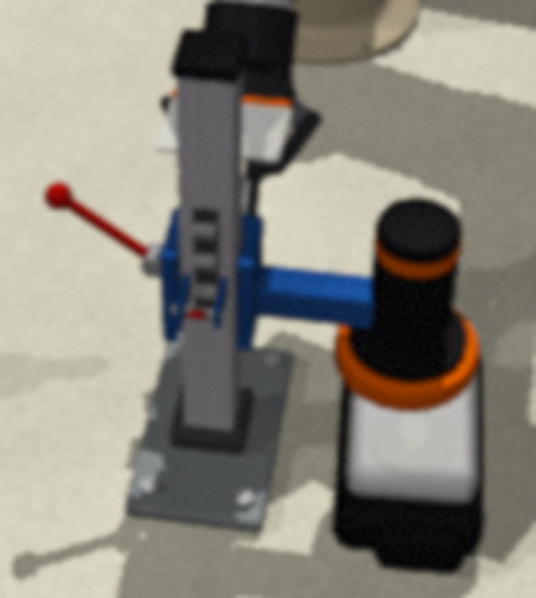

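The carriage has risen with the hand: the pawl pin moved from zoom row 336 to 313, and the arm has gone up 22 mm. The force is steady at about 8 N, so the ramp hasn't been reached yet.

```bash
for i in 1; do python3 -m jog '[{"linear":[-0.0062,0.0056,0],"rotation":[0,0,0],"grip":0},{"linear":[-0.0124,0.0112,0],"rotation":[0,0,0],"grip":0},{"linear":[-0.0124,0.0112,0],"rotation":[0,0,0],"grip":0}]'; done
```

```text
time_s: 4.68
eef_pos: [545.6, 79.2, 163.9]
ee_rot: [0.667, 0.622, 0.338, -0.233]
force: [8.5, 2.9, -6.9]
grip_width: 0.179
```

```bash
python3 -m jog '[{"linear":[-0.0062,0.0056,0],"rotation":[0,0,0],"grip":0},{"linear":[-0.0124,0.0112,0],"rotation":[0,0,0],"grip":0},{"linear":[-0.0124,0.0112,0],"rotation":[0,0,0],"grip":0}]'
```

```text
time_s: 4.93
eef_pos: [545.6, 79.2, 169.1]
ee_rot: [0.667, 0.622, 0.338, -0.233]
force: [9.7, 2.7, -7.9]
grip_width: 0.177
```

```bash
python3 -m jog '[{"linear":[-0.0062,0.0056,0],"rotation":[0,0,0],"grip":0},{"linear":[-0.0124,0.0112,0],"rotation":[0,0,0],"grip":0},{"linear":[-0.0124,0.0112,0],"rotation":[0,0,0],"grip":0}]'
```

```text
time_s: 5.18
eef_pos: [545.6, 79.2, 173.9]
ee_rot: [0.667, 0.622, 0.338, -0.233]
force: [10.7, 2.5, -8.6]
grip_width: 0.18
```

```bash
python3 -m jog '[{"linear":[-0.0045,0.004,0],"rotation":[0,0,0],"grip":0},{"linear":[-0.009,0.0081,0],"rotation":[0,0,0],"grip":0},{"linear":[-0.009,0.0081,0],"rotation":[0,0,0],"grip":0}]'
```

```text
time_s: 5.43
eef_pos: [545.5, 79.2, 177.1]
ee_rot: [0.666, 0.622, 0.339, -0.234]
force: [14.7, 3.5, -12.2]
grip_width: 0.176
```

```bash
python3 -m jog '[{"linear":[-0.0045,0.004,0],"rotation":[0,0,0],"grip":0},{"linear":[-0.009,0.0081,0],"rotation":[0,0,0],"grip":0},{"linear":[-0.009,0.0081,0],"rotation":[0,0,0],"grip":0}]'
```

```text
time_s: 5.68
eef_pos: [545.5, 79.2, 180.3]
ee_rot: [0.666, 0.622, 0.339, -0.234]
force: [13.2, 3.9, -12.1]
grip_width: 0.178
```

```bash
python3 -m jog '[{"linear":[-0.0045,0.004,0],"rotation":[0,0,0],"grip":0},{"linear":[-0.009,0.0081,0],"rotation":[0,0,0],"grip":0},{"linear":[-0.009,0.0081,0],"rotation":[0,0,0],"grip":0}]'
```

```text
time_s: 5.93
eef_pos: [545.5, 79.2, 183.3]
ee_rot: [0.666, 0.622, 0.339, -0.234]
force: [15.7, 5.0, -13.5]
grip_width: 0.175
```

The ramp started near z≈175, so I expect the edge near 190 and the snap near 198.

```bash
python3 -m jog '[{"linear":[-0.0045,0.004,0],"rotation":[0,0,0],"grip":0},{"linear":[-0.009,0.0081,0],"rotation":[0,0,0],"grip":0},{"linear":[-0.009,0.0081,0],"rotation":[0,0,0],"grip":0}]'
```

```text
time_s: 6.18
eef_pos: [545.5, 79.2, 186.4]
ee_rot: [0.666, 0.621, 0.34, -0.235]
force: [13.6, 3.8, -11.5]
grip_width: 0.176
```

```bash
python3 -m jog '[{"linear":[-0.0045,0.004,0],"rotation":[0,0,0],"grip":0},{"linear":[-0.009,0.0081,0],"rotation":[0,0,0],"grip":0},{"linear":[-0.009,0.0081,0],"rotation":[0,0,0],"grip":0}]'
```

```text
time_s: 6.43
eef_pos: [545.5, 79.2, 189.9]
ee_rot: [0.666, 0.621, 0.34, -0.235]
force: [10.1, 2.5, -9.2]
grip_width: 0.178
```

```bash
python3 -m jog '[{"linear":[-0.003,0.0027,0],"rotation":[0,0,0],"grip":0},{"linear":[-0.006,0.0054,0],"rotation":[0,0,0],"grip":0},{"linear":[-0.006,0.0054,0],"rotation":[0,0,0],"grip":0}]'
```

```text
time_s: 6.68
eef_pos: [545.5, 79.2, 192.3]
ee_rot: [0.666, 0.621, 0.34, -0.235]
force: [6.0, 2.5, -4.7]
grip_width: 0.175
```

```bash
python3 -m jog '[{"linear":[0,0,0],"rotation":[0,0,0],"grip":0},{"linear":[0,0,0],"rotation":[0,0,0],"grip":0}]'
```

```text
time_s: 6.85
eef_pos: [545.5, 79.2, 192.3]
ee_rot: [0.666, 0.621, 0.34, -0.235]
force: [8.0, 3.0, -7.8]
grip_width: 0.178
```

```bash
python3 -m jog '[{"linear":[-0.0045,0.004,0],"rotation":[0,0,0],"grip":0},{"linear":[-0.009,0.0081,0],"rotation":[0,0,0],"grip":0},{"linear":[-0.009,0.0081,0],"rotation":[0,0,0],"grip":0}]'
```

```text
time_s: 7.1
eef_pos: [545.5, 79.2, 196.1]
ee_rot: [0.666, 0.621, 0.34, -0.235]
force: [8.2, 2.2, -6.8]
grip_width: 0.173
```

```bash
python3 -m jog '[{"linear":[-0.0045,0.004,0],"rotation":[0,0,0],"grip":0},{"linear":[-0.009,0.0081,0],"rotation":[0,0,0],"grip":0},{"linear":[-0.009,0.0081,0],"rotation":[0,0,0],"grip":0}]'
```

```text
time_s: 7.35
eef_pos: [545.5, 79.2, 199.6]
ee_rot: [0.666, 0.621, 0.34, -0.235]
force: [11.5, 3.4, -9.3]
grip_width: 0.174
```

```bash
python3 -m jog '[{"linear":[-0.001,0.001,0],"rotation":[0,0,0],"grip":0},{"linear":[-0.002,0.0018,0],"rotation":[0,0,0],"grip":0},{"linear":[-0.002,0.0018,0],"rotation":[0,0,0],"grip":0}]'
```

```text
time_s: 7.6
eef_pos: [545.4, 79.2, 199.9]
ee_rot: [0.666, 0.621, 0.34, -0.235]
force: [15.3, 4.1, -13.2]
grip_width: 0.181
```

```bash
python3 -m jog '[{"linear":[0.005,-0.0045,0],"rotation":[0,0,0],"grip":0},{"linear":[0.01,-0.009,0],"rotation":[0,0,0],"grip":0},{"linear":[0.01,-0.009,0],"rotation":[0,0,0],"grip":0}]'
```

```text
time_s: 7.85
eef_pos: [545.5, 79.2, 195.6]
ee_rot: [0.666, 0.621, 0.34, -0.236]
force: [11.0, 3.3, -9.9]
grip_width: 0.18
```

```bash
python3 -m jog '[{"linear":[0.0025,-0.0022,0],"rotation":[0,0,0],"grip":0},{"linear":[0.005,-0.0045,0],"rotation":[0,0,0],"grip":0},{"linear":[0.005,-0.0045,0],"rotation":[0,0,0],"grip":0}]'
```

```text
time_s: 8.1
eef_pos: [545.5, 79.2, 193.4]
ee_rot: [0.666, 0.621, 0.34, -0.236]
force: [9.6, 3.0, -10.1]
grip_width: 0.174
```

```bash
python3 -m jog '[{"linear":[0.0025,-0.0022,0],"rotation":[0,0,0],"grip":0},{"linear":[0.005,-0.0045,0],"rotation":[0,0,0],"grip":0},{"linear":[0.005,-0.0045,0],"rotation":[0,0,0],"grip":0}]'
```

```text
time_s: 8.35
eef_pos: [545.5, 79.2, 191.3]
ee_rot: [0.666, 0.621, 0.34, -0.236]
force: [10.9, 2.5, -8.8]
grip_width: 0.179
```

```bash
python3 -m jog '[{"linear":[0.0025,-0.0022,0],"rotation":[0,0,0],"grip":0},{"linear":[0.005,-0.0045,0],"rotation":[0,0,0],"grip":0},{"linear":[0.005,-0.0045,0],"rotation":[0,0,0],"grip":0}]'
```

```text
time_s: 8.6
eef_pos: [545.5, 79.2, 189.1]
ee_rot: [0.666, 0.621, 0.34, -0.236]
force: [11.5, 2.7, -9.2]
grip_width: 0.178
```

```bash
python3 -m jog '[{"linear":[0.0025,-0.0022,0],"rotation":[0,0,0],"grip":0},{"linear":[0.005,-0.0045,0],"rotation":[0,0,0],"grip":0},{"linear":[0.005,-0.0045,0],"rotation":[0,0,0],"grip":0}]'
```

```text
time_s: 8.85
eef_pos: [545.5, 79.2, 188.1]
ee_rot: [0.666, 0.621, 0.339, -0.235]
force: [-3.0, -0.8, 4.1]
grip_width: 0.177
```

The force flipped to +4 N at z≈188.1 (lift ≈51.5 mm), so the pawl now carries the carriage. I'll take a look before releasing.

```bash
python3 - <<'E'
from h import *
from rig import *
c=calibration("scene");p,d=capture("scene")
cv2.imwrite("pics/sz4.png",cv2.resize(p[160:350,250:420,::-1],None,fx=3.15,fy=3.15,interpolation=cv2.INTER_CUBIC))
st()
E
```

```text
t 8.90 pos [545.5  79.2 188.1] F [-3.1  1.   4.9] M [ 0.03 -0.1   0.13] g 0.178 j [-0.17  0.13  2.04  0.72  0.34  0.63]
```

View pics/sz4.png

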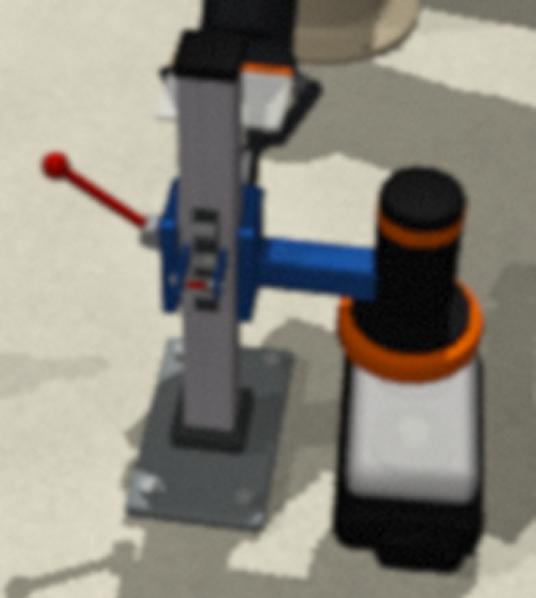

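```bash
python3 -m jog '[{"linear":[0,0,0],"rotation":[0,0,0],"grip":24},{"linear":[0,0,0],"rotation":[0,0,0],"grip":30},{"linear":[0,0,0],"rotation":[0,0,0],"grip":40},{"linear":[0,0,0],"rotation":[0,0,0],"grip":50},{"linear":[0,0,0],"rotation":[0,0,0],"grip":50},{"linear":[0,0,0],"rotation":[0,0,0],"grip":50}]'; python3 - <<'E'
from h import *
from rig import *
p,d=capture("wrist")
cv2.imwrite("pics/w5.png",p[:,:,::-1])
st()
E
```

```text
time_s: 9.4
eef_pos: [545.5, 79.2, 188.0]
ee_rot: [0.666, 0.621, 0.339, -0.235]
force: [0.9, 0.0, 0.3]
grip_width: 0.586
t 9.45 pos [545.5  79.2 188. ] F [ 0.9 -0.1  0.9] M [-0.02  0.29 -0.02] g 0.587 j [-0.17  0.13  2.04  0.72  0.34  0.63]
```

View pics/w5.png

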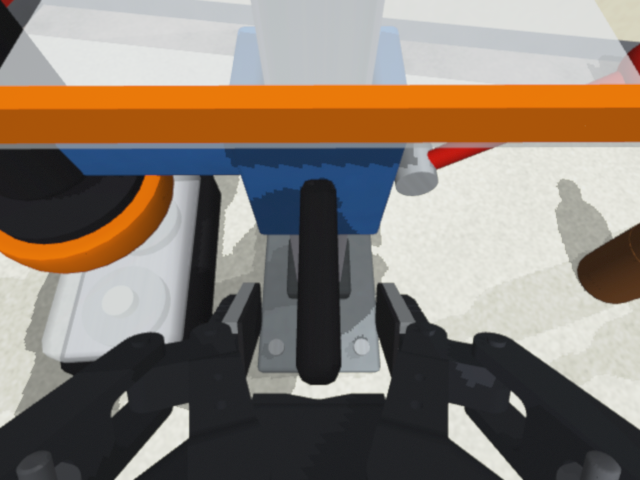

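Released. The carriage stayed put: the visor edge is still at rows 85–143, and the handle sits free between the fingers. Withdrawing now.

```bash
python3 -m jog '[{"linear":[-0.05,0,0],"rotation":[0,0,0],"grip":50},{"linear":[-0.15,0,0],"rotation":[0,0,0],"grip":50},{"linear":[-0.25,0,0],"rotation":[0,0,0],"grip":40},{"linear":[-0.35,0,0],"rotation":[0,0,0],"grip":0},{"linear":[-0.45,0,0],"rotation":[0,0,0],"grip":0},{"linear":[-0.5,0,0],"rotation":[0,0,0],"grip":0},{"linear":[-0.5,0,0],"rotation":[0,0,0],"grip":0},{"linear":[-0.5,0,0],"rotation":[0,0,0],"grip":0}]'; python3 - <<'E'
from h import *
from rig import *
s=st()
for n in ["wrist","scene","top"]:
    c=calibration(n);p,d=capture(n)
    cv2.imwrite(f"pics/{n}6.png",p[:,:,::-1])
    np.savez(f"pics/{n}6.npz",p=p,d=d,K=c["intrinsics"],T=c["world_from_camera"])
    P=[627,-28,254];print(n,np.round(proj(c["intrinsics"],c["world_from_camera"],P),1))
E
```

```text
time_s: 10.12
eef_pos: [446.8, 62.8, 299.8]
ee_rot: [0.666, 0.621, 0.338, -0.235]
force: [0.3, -0.5, -0.2]
grip_width: -0.001
t 10.12 pos [446.8  62.8 299.8] F [ 0.3 -0.5 -0.2] M [-0.07  0.34 -0.02] g -0.001 j [-0.3  -0.28  2.09  0.48  0.71  0.84]
wrist [470.5 111.2]
scene [267.2 212.7]
top [364.  194.2]
```

View pics/wrist6.png

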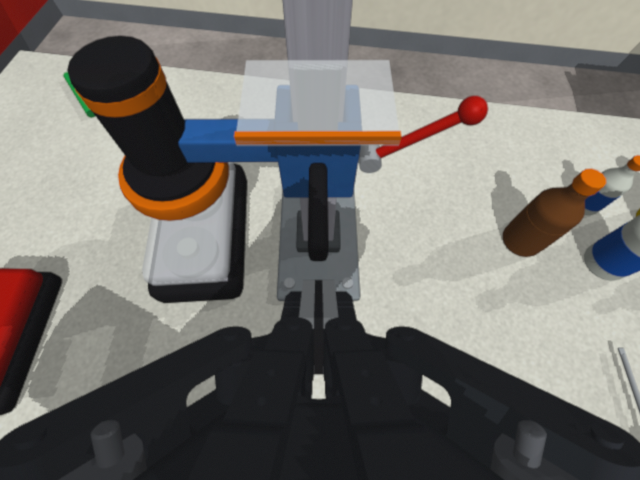

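View pics/top6.png

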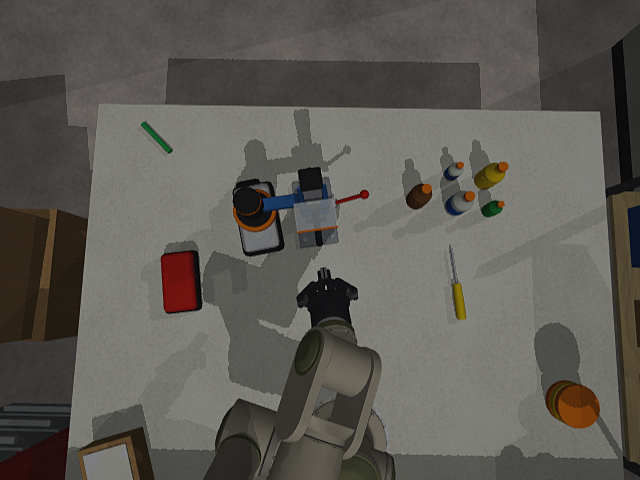

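```bash
python3 - <<'E'
from h import *
W=load("wrist6");S=load("scene6");Tp=load("top6")
cv2.imwrite("pics/k.png",np.hstack([cv2.resize(a[0][b[1]-20:b[1]+20,b[0]-20:b[0]+20,::-1],(260,260),interpolation=cv2.INTER_NEAREST) for a,b in ((W,(472,109)),(S,(267,212)),(Tp,(364,194)))]))
R={}
for n,(I,b,lo) in {"w":(W,(450,85,495,130),90),"s":(S,(257,203,273,222),70),"t":(Tp,(356,186,372,203),60)}.items():
    m=red(I[0],b,lo).astype(np.uint8)
    dt=cv2.distanceTransform(m,cv2.DIST_L2,5);mm=dt>=dt.max()*.85
    v,u=np.nonzero(mm);R[n]=(u.mean(),v.mean());print(n,R[n],dt.max())
r=lambda n,I:ray(I[2],I[3],*R[n])
for a,A,b,B in (("w",W,"s",S),("w",W,"t",Tp),("s",S,"t",Tp)):
    print(a,b,tri(r(a,A),r(b,B)))
# handle height now
p,d,K,T=W
for v in (190,210,230): print(np.round(pt(K,T,d,318,v),1))
E
```

```text
w (np.float64(472.75), np.float64(109.5)) 12.987598
s (np.float64(267.0), np.float64(212.0)) 3.5969
t (np.float64(364.3333333333333), np.float64(193.66666666666666)) 4.0
w s (array([626.71810849, -28.71699904, 255.96739924]), np.float64(0.39719965045095307))
w t (array([627.76586026, -28.91628619, 255.25697522]), np.float64(0.686817262869889))
s t (array([627.52023113, -28.3227923 , 256.60211649]), np.float64(0.33292221893775603))
[561.3  80.9 216.8]
[542.8  77.9 216.7]
[525.3  75.1 216.5]
```

View pics/k.png

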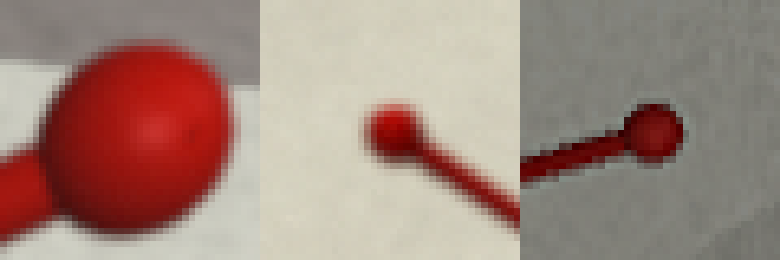

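```bash
cat >> h.py <<'E'
from scipy.spatial.transform import Slerp
def down(phi):
    f=np.deg2rad(phi);y=np.array([np.cos(f),np.sin(f),0]);x=np.array([0,0,-1.]);return Ro.from_matrix(np.stack([x,y,np.cross(x,y)],1))
PIV=np.array([615.4,41.9,201.5])
def knob(a): return PIV-90*np.cos(a)*YS+np.array([0,0,90*np.sin(a)])
E
python3 - <<'E'
from h import *
s=st();print(plan([500,-120,340],down(-40)));print(knob(.65))
E
```

```text
t 10.27 pos [446.8  63.2 298.3] F [0.2 0.6 1.3] M [-0.    0.31 -0.01] g 0.000 j [-0.3  -0.28  2.09  0.48  0.71  0.84]
([-0.053, 0.152, 0.631], [1.636, -0.631, -1.364])
[627.10190372 -28.78547026 255.96677652]
```

```bash
python3 -m jog '[{"linear":[-0.15,0.08,0.35],"rotation":[0.82,-0.32,-0.68],"grip":0},{"linear":[-0.15,0.08,0.35],"rotation":[0.82,-0.32,-0.68],"grip":0},{"linear":[-0.15,0.08,0.35],"rotation":[0.82,-0.32,-0.68],"grip":0},{"linear":[-0.15,0.08,0.35],"rotation":[0.82,-0.32,-0.68],"grip":0},{"linear":[-0.15,0.08,0.35],"rotation":[0.82,-0.32,-0.68],"grip":0},{"linear":[-0.15,0.08,0.35],"rotation":[0.82,-0.32,-0.68],"grip":0},{"linear":[-0.15,0.08,0.35],"rotation":[0.82,-0.32,-0.68],"grip":0}]'; python3 - <<'E'
from h import *
s=st();print(plan([500,-120,340],down(-40)))
E
```

```text
time_s: 10.85
eef_pos: [452.1, -42.2, 346.2]
ee_rot: [0.502, 0.656, 0.332, -0.456]
force: [0.4, 0.7, -0.9]
grip_width: 0.002
t 10.85 pos [452.1 -42.2 346.2] F [ 0.4  0.7 -0.9] M [-0.03  0.15  0.02] g 0.002 j [-0.43 -0.12  1.73  0.14  1.19  1.39]
([0.083, 0.207, 0.209], [0.82, -0.314, -0.682])
```

```bash
python3 -m jog '[{"linear":[0.083,0.207,0.209],"rotation":[0.82,-0.314,-0.682],"grip":0},{"linear":[0.083,0.207,0.209],"rotation":[0.82,-0.314,-0.682],"grip":0},{"linear":[0.083,0.207,0.209],"rotation":[0.82,-0.314,-0.682],"grip":0},{"linear":[0.083,0.207,0.209],"rotation":[0.82,-0.314,-0.682],"grip":0},{"linear":[0.083,0.207,0.209],"rotation":[0.82,-0.314,-0.682],"grip":0},{"linear":[0.083,0.207,0.209],"rotation":[0.82,-0.314,-0.682],"grip":0},{"linear":[0.083,0.207,0.209],"rotation":[0.82,-0.314,-0.682],"grip":0}]'; python3 - <<'E'
from h import *
s=st();k=knob(.65);print(plan(k+[0,0,41],down(-40)))
E
```

```text
time_s: 11.43
eef_pos: [500.1, -119.8, 339.1]
ee_rot: [0.3, 0.641, 0.3, -0.64]
force: [0.1, 1.4, 0.1]
grip_width: -0.001
t 11.43 pos [ 500.1 -119.8  339.1] F [0.1 1.4 0.1] M [ 0.02  0.   -0.01] g -0.001 j [-0.46  0.24  1.32  0.    1.58  1.8 ]
([0.141, 0.131, -0.504], [0.007, -0.003, 0.0])
```

```bash
python3 -m jog '[{"linear":[0,0.03,-0.12],"rotation":[0,0,0],"grip":0},{"linear":[0,0.065,-0.25],"rotation":[0,0,0],"grip":0},{"linear":[0.04,0.1,-0.38],"rotation":[0,0,0],"grip":0},{"linear":[0.09,0.131,-0.504],"rotation":[0,0,0],"grip":0},{"linear":[0.141,0.131,-0.504],"rotation":[0,0,0],"grip":0},{"linear":[0.141,0.131,-0.504],"rotation":[0,0,0],"grip":0},{"linear":[0.141,0.131,-0.504],"rotation":[0,0,0],"grip":0}]'; python3 - <<'E'
from h import *
from rig import *
s=st()
for a in (.65,.6,.5,.4,.3,.2,.1,0,-.03): print(a,plan(knob(a)+[0,0,11],down(-40)))
p,d=capture("scene");cv2.imwrite("pics/s7.png",cv2.resize(p[120:320,200:420,::-1],None,fx=3,fy=3,interpolation=cv2.INTER_CUBIC))
p,d=capture("wrist");cv2.imwrite("pics/w7.png",p[:,:,::-1])
E
```

```text
time_s: 12.02
eef_pos: [626.5, -28.7, 297.1]
ee_rot: [0.3, 0.641, 0.301, -0.64]
force: [-0.2, -0.6, 1.3]
grip_width: -0.004
t 12.02 pos [626.5 -28.7 297.1] F [-0.2 -0.6  1.3] M [-0.02 -0.04 -0.02] g -0.004 j [-0.23  0.52  1.03  0.    1.59  2.03]
0.65 ([0.1, 0.002, -0.001], [0.01, -0.003, 0.001])
0.6 ([0.113, 0.008, 0.005], [0.01, -0.003, 0.001])
0.5 ([0.138, 0.02, 0.015], [0.01, -0.003, 0.001])
0.4 ([0.165, 0.03, 0.024], [0.01, -0.003, 0.001])
0.3 ([0.193, 0.038, 0.031], [0.01, -0.003, 0.001])
0.2 ([0.222, 0.044, 0.036], [0.01, -0.003, 0.001])
0.1 ([0.252, 0.047, 0.039], [0.01, -0.003, 0.001])
0 ([0.282, 0.048, 0.04], [0.01, -0.003, 0.001])
-0.03 ([0.291, 0.048, 0.04], [0.01, -0.003, 0.001])
```

View pics/s7.png

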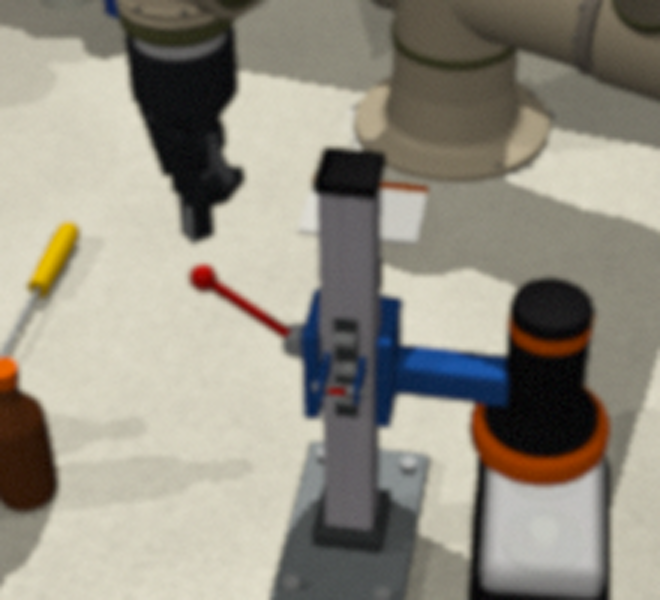

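View pics/w7.png

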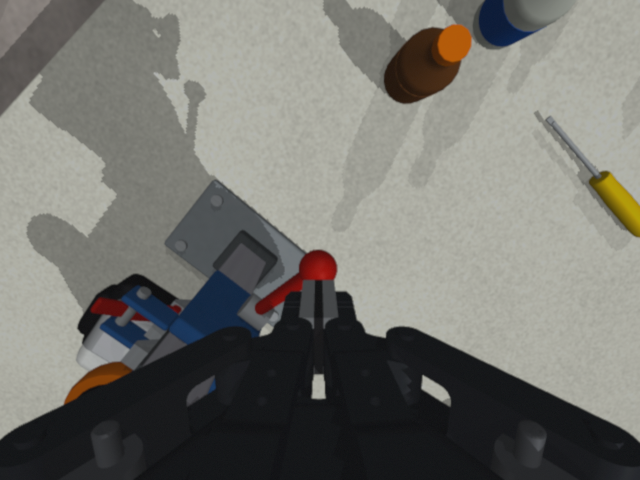

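The fingertips sit directly over the ball, at (318,267) in the wrist view, and the carriage is still at its notch. Now I'll push along the arc.

```bash
python3 -m jog '[{"linear":[0.05,0.002,0],"rotation":[0,0,0],"grip":0},{"linear":[0.09,0.002,0],"rotation":[0,0,0],"grip":0},{"linear":[0.1,0.003,0],"rotation":[0,0,0],"grip":0},{"linear":[0.113,0.008,0.005],"rotation":[0,0,0],"grip":0},{"linear":[0.125,0.014,0.01],"rotation":[0,0,0],"grip":0},{"linear":[0.138,0.02,0.015],"rotation":[0,0,0],"grip":0},{"linear":[0.151,0.025,0.02],"rotation":[0,0,0],"grip":0},{"linear":[0.165,0.03,0.024],"rotation":[0,0,0],"grip":0},{"linear":[0.179,0.034,0.028],"rotation":[0,0,0],"grip":0},{"linear":[0.193,0.038,0.031],"rotation":[0,0,0],"grip":0}]'; python3 - <<'E'
from h import *
from rig import *
s=st()
for a in (.3,.2,.1,0,-.03): print(a,plan(knob(a)+[0,0,11],down(-40)))
p,d=capture("scene");cv2.imwrite("pics/s8.png",cv2.resize(p[120:320,200:420,::-1],None,fx=3,fy=3,interpolation=cv2.INTER_CUBIC))
E
```

```text
time_s: 12.95
eef_pos: [629.8, -44.0, 240.8]
ee_rot: [0.3, 0.642, 0.299, -0.639]
force: [0.0, -1.5, 0.8]
grip_width: -0.001
t 12.95 pos [629.8 -44.  240.8] F [ 0.  -1.5  0.8] M [-0.31  0.03 -0.  ] g -0.001 j [-0.26  0.55  1.13  0.    1.46  2.01]
0.3 ([0.006, -0.003, -0.002], [0.007, -0.006, -0.005])
0.2 ([0.035, 0.002, 0.003], [0.007, -0.006, -0.005])
0.1 ([0.064, 0.006, 0.006], [0.007, -0.006, -0.005])
0 ([0.094, 0.007, 0.007], [0.007, -0.006, -0.005])
-0.03 ([0.103, 0.007, 0.007], [0.007, -0.006, -0.005])
```

View pics/s8.png

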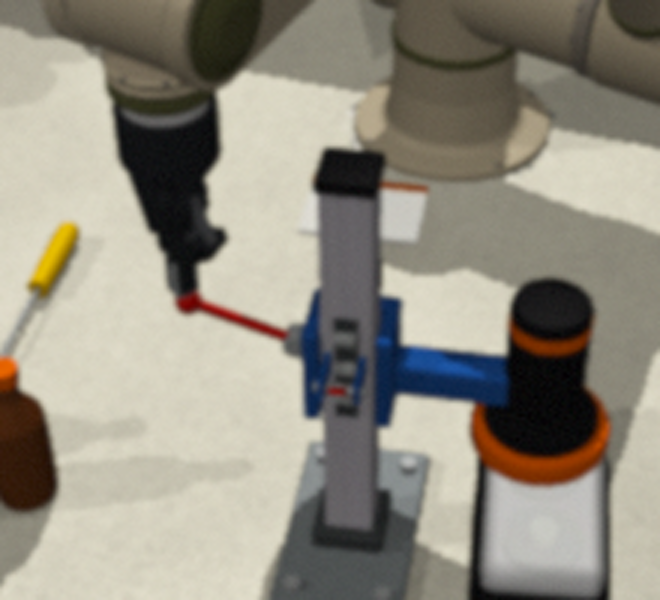

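The lever follows the fingertips. I'll keep going to the stop.

```bash
python3 -m jog '[{"linear":[0.012,0,0],"rotation":[0,0,0],"grip":0},{"linear":[0.024,0.001,0.001],"rotation":[0,0,0],"grip":0},{"linear":[0.035,0.002,0.003],"rotation":[0,0,0],"grip":0},{"linear":[0.05,0.004,0.005],"rotation":[0,0,0],"grip":0},{"linear":[0.064,0.006,0.006],"rotation":[0,0,0],"grip":0},{"linear":[0.074,0.006,0.007],"rotation":[0,0,0],"grip":0},{"linear":[0.084,0.007,0.007],"rotation":[0,0,0],"grip":0},{"linear":[0.084,0.007,0.007],"rotation":[0,0,0],"grip":0}]'; python3 - <<'E'
from h import *
s=st()
for a in (0,-.03): print(a,plan(knob(a)+[0,0,11],down(-40)))
E
```

```text
time_s: 13.67
eef_pos: [629.7, -46.9, 213.7]
ee_rot: [0.3, 0.641, 0.3, -0.64]
force: [-0.3, -0.7, -0.4]
grip_width: -0.001
t 13.67 pos [629.7 -46.9 213.7] F [-0.3 -0.7 -0.4] M [ 0.03  0.01 -0.01] g -0.001 j [-0.26  0.56  1.17  0.    1.41  2.01]
0 ([0.004, 0.001, -0.001], [0.006, -0.004, 0.0])
-0.03 ([0.013, 0.001, -0.001], [0.006, -0.004, 0.0])
```

```bash
python3 -m jog '[{"linear":[0.004,0,0],"rotation":[0,0,0],"grip":0},{"linear":[0.007,0,0],"rotation":[0,0,0],"grip":0},{"linear":[0.007,0,0],"rotation":[0,0,0],"grip":0}]'; python3 - <<'E'
from h import *
from rig import *
s=st()
p,d=capture("scene");cv2.imwrite("pics/s9.png",cv2.resize(p[120:320,200:420,::-1],None,fx=3,fy=3,interpolation=cv2.INTER_CUBIC))
p,d=capture("wrist");cv2.imwrite("pics/w9.png",p[:,:,::-1])
E
```

```text
time_s: 13.92
eef_pos: [629.8, -46.8, 212.2]
ee_rot: [0.3, 0.641, 0.3, -0.639]
force: [-0.5, -0.2, 4.5]
grip_width: 0.004
t 13.92 pos [629.8 -46.8 212.2] F [-0.5 -0.2  4.5] M [-0.03  0.22  0.02] g 0.004 j [-0.26  0.56  1.17  0.    1.4   2.01]
```

View pics/s9.png

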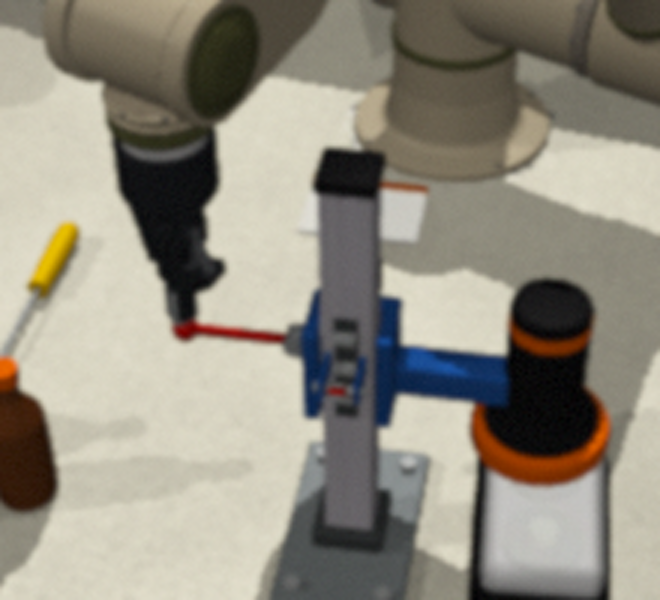

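View pics/w9.png

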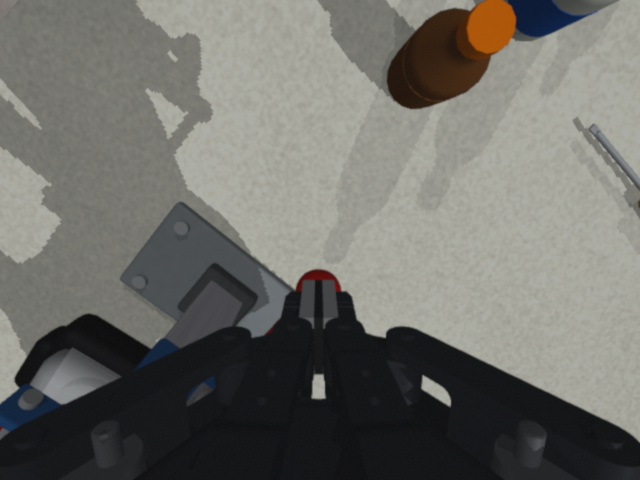

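```bash
python3 -m jog '[{"linear":[0.004,0,0],"rotation":[0,0,0],"grip":0},{"linear":[0.007,0,0],"rotation":[0,0,0],"grip":0},{"linear":[0.007,0,0],"rotation":[0,0,0],"grip":0}]'
```

```text
time_s: 14.27
eef_pos: [630.0, -46.8, 211.7]
ee_rot: [0.3, 0.642, 0.3, -0.639]
force: [-3.5, 0.4, 10.2]
grip_width: -0.002
```

```bash
python3 -m jog '[{"linear":[0.004,0,0],"rotation":[0,0,0],"grip":0},{"linear":[0.008,0,0],"rotation":[0,0,0],"grip":0},{"linear":[0.008,0,0],"rotation":[0,0,0],"grip":0}]'
```

```text
time_s: 14.52
eef_pos: [630.1, -46.9, 211.5]
ee_rot: [0.301, 0.642, 0.299, -0.638]
force: [-5.0, 0.1, 14.0]
grip_width: 0.0
```

It's at the stop: 14 N for only 0.2 mm of motion. Backing off now.

```bash
python3 -m jog '[{"linear":[-0.05,0,0],"rotation":[0,0,0],"grip":0},{"linear":[-0.15,0,0],"rotation":[0,0,0],"grip":0},{"linear":[-0.28,0,0],"rotation":[0,0,0],"grip":0},{"linear":[-0.4,0,0.1],"rotation":[0,0,0],"grip":0},{"linear":[-0.4,0,0.25],"rotation":[0,0,0],"grip":0},{"linear":[-0.4,0,0.4],"rotation":[0,0,0],"grip":0},{"linear":[-0.4,0,0.5],"rotation":[0,0,0],"grip":0},{"linear":[-0.4,0,0.5],"rotation":[0,0,0],"grip":0},{"linear":[-0.4,0,0.5],"rotation":[0,0,0],"grip":0}]'; python3 - <<'E'
from h import *
from rig import *
s=st();I={}
for n in ["wrist","scene","top"]:
    c=calibration(n);p,d=capture(n);I[n]=(p,d,c["intrinsics"],c["world_from_camera"])
    cv2.imwrite(f"pics/{n}10.png",p[:,:,::-1])
    np.savez(f"pics/{n}10.npz",p=p,d=d,K=c["intrinsics"],T=c["world_from_camera"])
    print(n,proj(c["intrinsics"],c["world_from_camera"],knob(0)))
E
```

```text
time_s: 15.27
eef_pos: [532.5, -163.3, 331.0]
ee_rot: [0.3, 0.643, 0.298, -0.639]
force: [0.2, 0.2, 0.3]
grip_width: 0.0
t 15.27 pos [ 532.5 -163.3  331. ] F [0.2 0.2 0.3] M [-0.06  0.01 -0.05] g 0.000 j [-0.51  0.34  1.21  0.    1.59  1.76]
wrist (np.float64(130.30822957798617), np.float64(230.60136055524174))
scene (np.float64(260.9335950656115), np.float64(228.83214446468162))
top (np.float64(369.9571242347282), np.float64(197.80978237220154))
```

View pics/scene10.png

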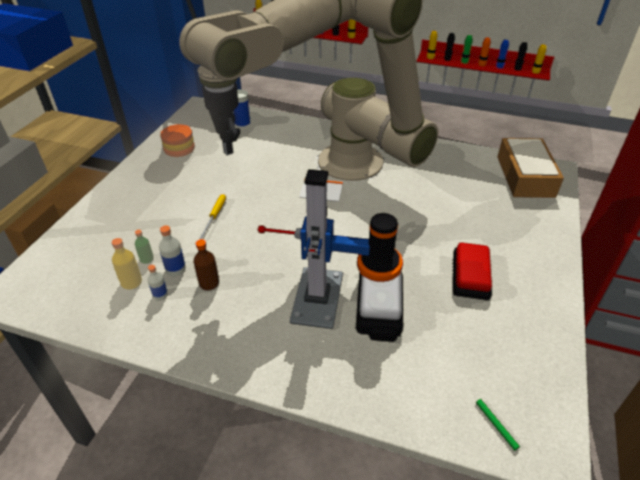

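View pics/top10.png

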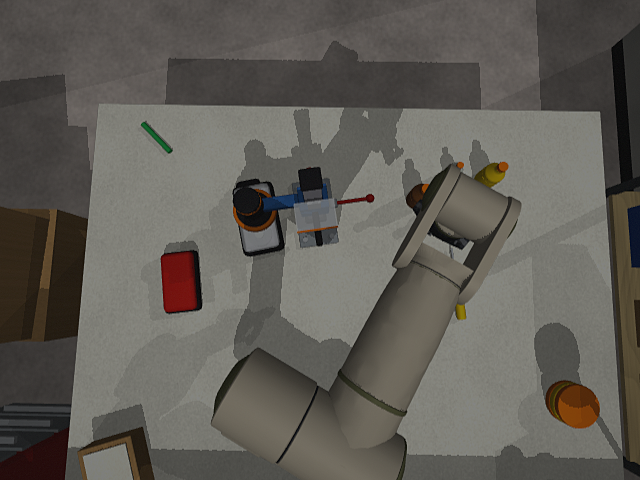

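```bash
python3 - <<'E'
from h import *
W=load("wrist10");S=load("scene10");Tp=load("top10");R=[]
for I,b,lo in ((S,(252,221,268,238),70),(Tp,(363,190,378,206),60),(W,(105,205,155,255),80)):
    m=red(I[0],b,lo).astype(np.uint8);dt=cv2.distanceTransform(m,cv2.DIST_L2,5)
    v,u=np.nonzero(dt>=dt.max()*.85);print(u.mean(),v.mean(),dt.max());R.append(ray(I[2],I[3],u.mean(),v.mean()))
for i,j in ((0,1),(0,2),(1,2)): print(tri(R[i],R[j]))
print(knob(0))
A=load("scene0");v=[cv2.absdiff(A[0][y0:y1,x0:x1],S[0][y0:y1,x0:x1]).mean() for x0,y0,x1,y1 in ((105,225,220,300),(450,240,495,300),(195,190,230,238))];print(v)
E
```

```text
261.3333333333333 228.66666666666666 3.0
369.6 197.2 3.1969
125.78571428571429 231.0 9.993799
(array([631.10471996, -45.57734785, 203.28656456]), np.float64(0.5572251789539411))
(array([631.72538673, -45.09636207, 203.81058689]), np.float64(0.2776804448661792))
(array([631.30893684, -45.70907707, 204.5178446 ]), np.float64(0.7356073964323561))
[630.0993366  -46.89149454 201.5       ]
[np.float64(15.651323671497584), np.float64(3.230493827160494), np.float64(4.949404761904762)]
```

```bash
python3 -c "
from rig import *
print(finish_job())"
```

```text
the job is handed in; nothing more can be done
None
```

The polisher carriage is on the first notch and locked, and the job was handed in at about 15 s of the 61 s allowed. The handover gives no verdict.

**Lift:** I held the handle at a 42° lean and raised it. The ramp showed as extra force (peak about 13.5 N), which then dropped away. I went roughly 10 mm or more past the drop, briefly touching the start of the next ramp but staying well below its edge. I then lowered until the load went onto the pawl, at a lift of about 51.5 mm. The handle's top measured 51.9 mm higher after I let go.

**Clamp:** Only after letting go did I push the lever down along its arc with closed fingertips. It stopped hard: 14 N moved it only 0.2 mm.

**Last checks:**
- **Arm:** it is clear of everything, with tool force near 0.
- **Carriage and lamps:** in the pictures the carriage is still up and the lamps look unmoved.
- **Bottle and screwdriver:** they look unmoved in the pictures. A pixel comparison around the bottles did differ (mean 15.7). I put that down to the arm's shadow, because their image positions match the start.
- **Knob height:** the cameras put the red ball about 2 mm higher than fully level (203–204.5 mm against 201.5 mm). That is about the calibration error, and the hard stop says the lever is fully down.

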